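# Gauge the depth of a counterbored blind hole

## Robot

A 6-joint arm with a two-finger parallel gripper is mounted at the origin on a cart in front of the work surface, level with it; the furniture and walls round the work are solid. World frame = base frame: x ahead of the robot, y to its left, z up, the work surface at z = 0. Lengths are in m, angles in rad, forces in N, time in s.
With the tool pointing down it reaches from about 0.3 to 0.875 m from the base axis. Payload 4.2 kg.
Tool frame: the origin (TCP) lies on the centre line of the jaws, within the pads' length; the fingertips stand tip_reach ahead of it and the grasp point (between the pads) lies 11 mm behind it (tip_reach is the distance from the TCP to the fingertips, in m); z points along the fingers, y is the line along which they close (so a half turn about z gives the same grasp; the last joint's range is limited). The gripper opens to 85 mm and grips with 20 to 120 N. Pads are 22 mm wide; open, the fingers measure 114 mm over their backs; the gripper's body (76 mm by 85 mm) begins 54 mm behind the grasp point. The pads swing forward as they close: fully open they stand 13 mm farther back than shut.
Start: joints at [-1.313, 0.32, 1.565, -0, 1.257, -0.02], TCP at [0.158, -0.553, 0.239] pointing down, gripper open.
Joint ranges: [-3.11, 3.11], [-0.84, 2.01], [0.21, 2.61], [-1.34, 4.49], [0.05, 2.63], [-2.56, 2.56]. Speed limits (rad/s): [2.57, 2.57, 3.14, 3.14, 3.14, 3.14].

## Interface

Orientations are given as [roll, pitch, yaw] about the fixed x, y, z axes, in that order (R = Rz(yaw) Ry(pitch) Rx(roll)).
In Python, from workcell import * gives the robot as it stands.
- The arm moves only by the tool drive_tool, never from a script. Its argument "rows" is a list that holds one entry, the list of rows, each a list of 4 numbers: the shift along the tool's x, y, z in units of 0.12 m (1.0 is 0.12 m), then the turn about the tool's z in units of 30 degrees (1.0 is 30 degrees). A call has 1 to 10 rows; each row is the pose to reach, as a shift and turn from the pose commanded when the call began, along the tool's axes at that moment; what a row does not reach only later rows make up. A row lasts 1/8 s, in which the tool goes at most 62.5 mm and 10.7 degrees, less where a joint would pass 70% of its speed; a pose out of reach is approached as far as the arm can. A call with a number of a shift or a turn outside -1 to 1 is refused whole. A call with a gripper value outside its range is refused whole. "claw" is the opening, from 0 (shut) to 1 (fully open), set as the call begins (left out, the last holds). The fingers move at their own pace and stop on an object; the grip force is fixed at half the most. Time passes only in rows, so rows that repeat a pose let the fingers close. It gives the time, the measured TCP pose, the force, the opening and the grip force at its end, in the units of the state.
- get_state(): the state, without advancing time (a new reading comes with each control period).
- capture(name): name is "side" or "top"; returns a dict with "frame" (384x512x3 uint8, blue, green, red), "depth" (384x512 float32, m along the optical axis (not along the pixel's ray), 0 where there is no reading), "fx", "fy", "cx", "cy" (pixels), "k1" (the pictures are not rectified: a ray, as slopes to the right and down, at radius r is drawn at 1 + k1 r^2 times it, then the intrinsics apply), "rvec" (rotation vector, rad) and "tvec" (3), from world to camera coordinates, as OpenCV has them. Camera axes: x right, y down, z forward; pixel columns grow to the right and rows downward; lengths in m; the calibration is good to about 2 mm. A picture is of the moment at which its call begins.
- close_job(): hands the job in; it is judged then, once.
The state is a dict: "time": time; "joints": joint angles; "dq": joint speeds; "tau": joint torques, N m; "tool_pos": TCP position; "ee_rot": TCP orientation; "force": force on the tool from outside, world axes, zero at the start; "ft_torque": the same for the moment, N m; "gripper_width": finger opening in m; "gripper_force": force on a finger pad.
Only numpy, scipy, OpenCV 4.12 (cv2) and the standard library are available. Lean on these libraries where they do the work, as an engineer would, in place of code of your own. Each camera call takes 0.05 s, during which the arm holds its last target. There are 200 camera calls.

## Task

Measure the blind hole in the middle of the block held in the vice: take the rod depth gauge from its blue rest, stand its bridge flat on the block with the rod in the hole, and push the rod down gently until it touches the bottom of the hole while the bridge stays flat on the block. Then put the gauge back in its rest with the rod still standing at the measured depth, so that the right screw can be chosen; leave the things around it where they are.

Things in the scene. Friction and masses are not known exactly. Their poses are not given: they have to be found in the camera images.
- gauge: Rod depth gauge, about 0.38 kg, alike both ways round. Its bridge is a steel bar 24 mm thick (x), 100 mm long (y) and 16 mm high (12 mm at each end: 10 mm); an 8 mm rod runs through its middle, a brass sleeve (18 mm wide, 4 mm high) and a dark knob on top. Origin: centre of the bridge's underside, on the rod axis; z up. Grip across the 24 mm from above, knob between the fingers.
- gauge_rod (a joint): how far the rod tip stands out below the bridge's underside, in m: 0 (flush) to 0.038 (knob on the sleeve); grows as the knob is pushed down. A spring brake of about 1.5 N holds the rod where it is left, but the bridge weighs about 3 N: lifted by the knob, the rod slides up through the bridge and the depth is lost; lifted by the bridge, it keeps.
- knob (a point): centre of the knob on top of the rod: 16 mm in diameter, 14 mm high (this point is 7 mm below its top and 65 mm above the tip of the rod). When the rod stands out by q, this point is 65 mm - q above the underside of the bridge.
- rod_tip (a point): centre of the lower end of the rod (8 mm in diameter)
- bore (a point): centre of the mouth of the blind hole, level with the top face of the block; z up. The hole is 22 mm wide down to a shoulder at 8 mm, then 13 mm wide down to a flat bottom at 32 mm (nominal) below the face.
- block: aluminium block clamped in the vice, fixed; z up, origin at the centre of the underside of its tongue. Its top face, 66 mm above its origin, is 46 mm (x) by 110 mm (y), with the blind hole in the middle and a shallow 9 mm dowel hole 38 mm to either side along y. The top part is 36 mm high and stands above the vice jaws.
- bench_vice: low blue machine vice, fixed, about 90 mm high at its jaws; origin on the bench under it, z up. Its screw runs along its x axis, the jaws along its y axis.
- rest: blue sheet-metal rest, fixed to the bench; origin at the centre of its underside, z up, y along the bridge of a gauge lying in it. Base 66 x 100 mm; two upright cheeks 4 mm thick at y = +36 and -36 mm, each with a notch 32 mm wide (x) and 10 mm deep, its floor 60 mm above the bench. The bridge lies across both notches, the rod hangs between the cheeks.
- rest_seat (a point): the point midway between the two notch floors, 60 mm above the bench, axes as the rest: the gauge's origin lies here when the gauge is in its rest (as at the start)
- screw_tray: small blue tray of screws, 73 x 100 x 28 mm, bystander; origin at the centre of its underside
- hex_key: black hexagon key, 33 x 113 x 6 mm, lying, bystander; origin at the centre of its underside
- dome_nut: light grey hexagonal dome nut, 61 x 69 x 38 mm, bystander; origin at the centre of its underside
- screwdriver: red screwdriver, 31 x 199 x 28 mm, lying, bystander; origin at the centre of its underside

How it is judged:
On the way:
1. the bridge stands flat on the block and the rod touches the bottom of the blind hole (z of gauge in the frame of bore between -0.002 and 0.0015 m and horizontal distance between gauge and bore below 0.005 m and angle between gauge's own z axis and vertical below 0.03 rad and z of rod_tip in the frame of bore below -0.0308 m), for 0.3 s.
At the end, for the whole second after the job is handed in: the gauge lies in both notches of its rest, level to within 3 degrees, at rest, within 13 mm of the middle, its bridge down on the notch floors (within 2.5 mm), and its rod stands out 32 mm (the depth of the hole) to within 1.5 mm (value of joint gauge_rod between 0.0305 and 0.0335 m and z of gauge in the frame of rest_seat between -0.002 and 0.0025 m and horizontal distance between gauge and rest_seat below 0.013 m and angle between gauge's own z axis and vertical below 0.05 rad and linear speed of gauge below 0.01 m/s); the robot touches nothing.
It fails at once if the gauge was rammed against the block (more than 100 N) (contact force between gauge and block above 100 N).
It fails at once if a bystander was pushed more than 20 mm (distance of any of screw_tray, hex_key, dome_nut, screwdriver from where it was at the start of the episode above 0.02 m).
It also fails if it takes over 72 s, if anything falls off the work surface, if the arm or the gripper's body presses on something with over 40 N, if the wrist force passes 120 N, or if a joint passes its speed limit or range.

## Working session

There is one attempt and no reset: what is moved stays moved. The work goes in short steps, Python scripts to look and compute and a tool call to move; the robot and the scene stay as the last step left them, time stands still between calls to the robot, and variables do not carry over. Pictures are saved under pics/ and viewed, at most 11 in all, crops included, and the job is handed in when it is done.

Besides the shell and the picture viewer there is one more tool, called by a JSON object that holds its "name" and its "arguments". drive_tool: Moves the arm, as the interface text tells. Its arguments: {"type":"object","properties":{"rows":{"type":"array","items":{"type":"array","items":{"type":"array","items":{"type":"number"}}}},"claw":{"type":"number"}},"required":["rows"]}

```bash
mkdir -p pics; ls; python3 - <<'E'
from workcell import *
import cv2,numpy as np
s=get_state();print({k:np.round(v,4).tolist() for k,v in s.items()})
for n in("side","top"):
    c=capture(n);cv2.imwrite(f"pics/{n}0.png",c["frame"]);np.savez(f"{n}0.npz",**c)
    R=cv2.Rodrigues(np.array(c["rvec"]))[0];print(n,c["fx"],c["fy"],c["cx"],c["cy"],c["k1"],(-R.T@np.array(c["tvec"]).ravel()).round(3),R.round(3).tolist())
E
```

```text
pics
{'time': 0.0, 'joints': [-1.313, 0.3203, 1.5657, 0.0, 1.2574, -0.02], 'dq': [-0.0006, 0.0015, -0.0001, 0.0005, 0.0001, -0.0016], 'tau': [0.002, -41.552, -23.4163, 0.0002, 0.0083, 0.0], 'tool_pos': [0.1576, -0.5525, 0.2385], 'ee_rot': [-3.1398, -0.0, 0.2778], 'force': [0.1841, -0.3988, 0.1317], 'ft_torque': [0.0213, 0.0208, 0.0452], 'gripper_force': 0.0, 'gripper_width': 0.0852}
side 447.3165798625329 447.3165798625329 254.0575893817567 192.61375441580296 -0.1351924332733866 [0.093 0.853 0.603] [[-0.837, -0.547, -0.012], [-0.282, 0.45, -0.847], [0.469, -0.706, -0.531]]
top 488.09387967932753 488.09387967932753 243.04137989789325 190.88997967922998 -0.1266372448488287 [0.466 0.168 1.408] [[-0.017, -1.0, -0.016], [-0.999, 0.017, -0.042], [0.043, 0.015, -0.999]]
```

View pics/top0.png

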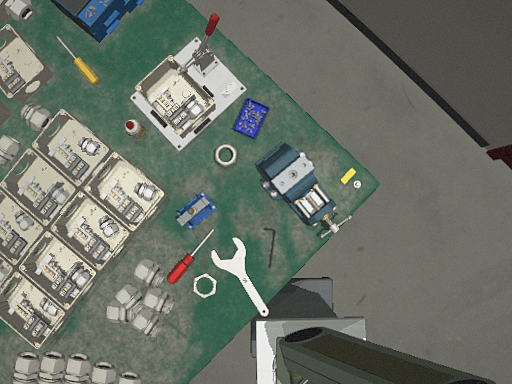

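View pics/side0.png

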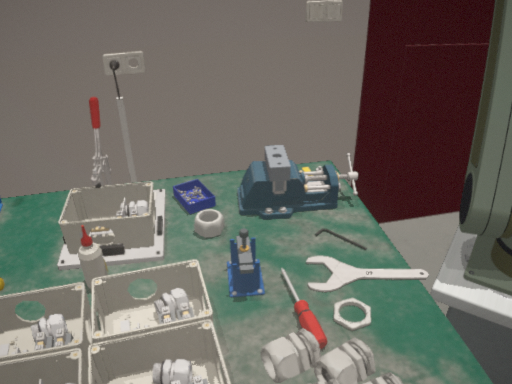

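```bash
python3 -c "
import workcell;print([n for n in dir(workcell) if n[0]!='_']);print(getattr(workcell,'tip_reach',None))"
```

```text
['IKError', 'capture', 'close_job', 'get_state', 'tip_reach']
0.008
```

The top view shows the gauge in its rest near (195,210) and the block in the vice near (293,174). The side view shows them near (243,250) and (277,160). I'll enlarge these areas.

```bash
python3 - <<'E'
import cv2,numpy as np
t=cv2.imread("pics/top0.png");s=cv2.imread("pics/side0.png")
def cr(i,x,y,w=50,h=37):return cv2.resize(i[y-h:y+h,x-w:x+w],(400,296),interpolation=cv2.INTER_CUBIC)
cv2.imwrite("pics/c1.png",np.vstack([np.hstack([cr(t,195,210),cr(t,293,174)]),np.hstack([cr(s,243,262),cr(s,277,167)])]))
d=np.load("top0.npz")["depth"];e=np.load("side0.npz")["depth"]
print(d[200:220:3,180:212:4].round(3));print(d[168:182:3,281:305:4].round(3))
E
```

```text
[[1.411 1.413 1.413 1.416 1.403 1.336 1.341 1.345]
 [1.415 1.414 1.408 1.409 1.331 1.333 1.333 1.341]
 [1.413 1.406 1.409 1.339 1.333 1.336 1.337 1.337]
 [1.407 1.407 1.296 1.289 1.335 1.331 1.407 1.407]
 [1.347 1.41  1.333 1.295 1.341 1.407 1.404 1.405]
 [1.407 1.336 1.338 1.338 1.4   1.4   1.405 1.41 ]
 [1.341 1.333 1.334 1.406 1.405 1.405 1.405 1.411]]
[[1.318 1.32  1.281 1.288 1.288 1.286]
 [1.327 1.287 1.294 1.294 1.282 1.284]
 [1.287 1.283 1.293 1.313 1.287 1.289]
 [1.284 1.284 1.285 1.29  1.287 1.281]
 [1.28  1.284 1.284 1.283 1.283 1.321]]
```

View pics/c1.png

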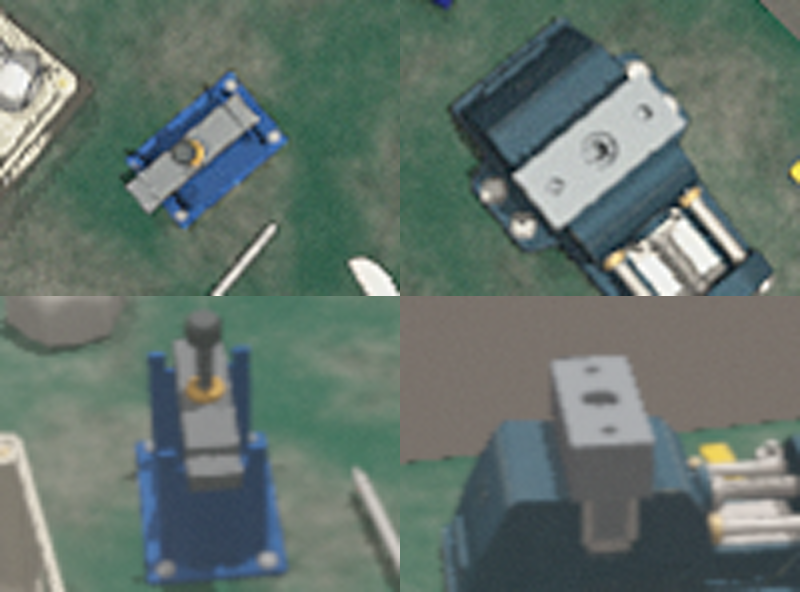

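The crops show the bridge lying along the rest, with the brass sleeve and dark knob clear. The block's bright top face and bore are visible in both views: bore at top-view px ≈(293,174) and side-view px ≈(277,155). Next I'll segment and triangulate.

```bash
cat > h.py <<'E'
import cv2,numpy as np
def K(c):return np.array([[c["fx"],0,c["cx"]],[0,c["fy"],c["cy"]],[0,0,1]],float),np.array([float(c["k1"]),0,0,0,0])
def cam(c):
    R=cv2.Rodrigues(np.array(c["rvec"],float))[0];t=np.array(c["tvec"],float).ravel();return R,t,-R.T@t
def ray(c,p):
    k,d=K(c);R,t,o=cam(c)
    u=cv2.undistortPoints(np.array(p,float).reshape(-1,1,2),k,d).reshape(-1,2)
    return o,np.c_[u,np.ones(len(u))]@R
def onz(c,p,z):
    o,d=ray(c,p);return o+d*((z-o[2])/d[:,2])[:,None]
def proj(c,P):
    k,d=K(c);return cv2.projectPoints(np.array(P,float).reshape(-1,1,3),np.array(c["rvec"],float),np.array(c["tvec"],float),k,d)[0].reshape(-1,2)
def tri(c1,p1,c2,p2):
    o1,d1=ray(c1,p1);o2,d2=ray(c2,p2);out=[]
    for a,b in zip(d1,d2):
        s=np.linalg.lstsq(np.c_[a,-b],o2-o1,rcond=None)[0];A=o1+a*s[0];B=o2+b*s[1];out.append(np.r_[(A+B)/2,np.linalg.norm(A-B)])
    return np.array(out)
def big(m,near):
    n,l,st,ce=cv2.connectedComponentsWithStats(m.astype(np.uint8),connectivity=4)
    i=max((i for i in range(1,n) if st[i,4]>20),key=lambda i:-np.hypot(*(ce[i]-near))+0.0*st[i,4]);return (l==i).astype(np.uint8)
E
python3 - <<'E'
from h import *
C={n:dict(np.load(n+"0.npz")) for n in("top","side")}
vis=[]
for n,roi,what in [("top",(145,173,100,74),"g"),("top",(243,137,100,74),"b"),("side",(193,225,100,74),"g"),("side",(227,130,100,74),"b")]:
    x,y,w,h=roi;f=C[n]["frame"][y:y+h,x:x+w];u=cv2.resize(f,None,fx=4,fy=4,interpolation=cv2.INTER_CUBIC)
    hsv=cv2.cvtColor(u,cv2.COLOR_BGR2HSV);S,V=hsv[...,1],hsv[...,2]
    print(n,what,"center SV",[ (int(S[b,a]),int(V[b,a])) for a,b in {"topg":[(150,185),(230,120)],"topb":[(560-400,185),(240,110)],"sideg":[(215,130),(215,170),(200,30)],"sideb":[(200,120),(200,170),(100,50)]}[n+what]])
    m=(S<60)&(V>{"topg":90,"topb":120,"sideg":90,"sideb":135}[n+what]);
    m=m.astype(np.uint8)
    nn,l,st,ce=cv2.connectedComponentsWithStats(m)
    for i in range(1,nn):
        if st[i,4]>400:
            cs,_=cv2.findContours((l==i).astype(np.uint8),cv2.RETR_EXTERNAL,cv2.CHAIN_APPROX_NONE);r=cv2.minAreaRect(cs[0]);print(st[i].tolist(),np.round(r[0],1),np.round(r[1],1),round(r[2],1))
    u[m>0]=(u[m>0]*.5+np.array([0,0,127])).astype(np.uint8);vis.append(u)
cv2.imwrite("pics/m1.png",np.vstack([np.hstack(vis[:2]),np.hstack(vis[2:])]))
E
```

```text
top g center SV [(7, 147), (3, 161)]
[0, 0, 343, 296, 54226] [171.  147.5] [295. 342.] 90.0
[124, 93, 135, 122, 4913] [191.  152.6] [ 39.6 147.9] 49.4
[342, 97, 58, 173, 5413] [370.5 183. ] [ 57. 172.] 0.0
[347, 254, 53, 42, 1398] [372.8 277.2] [56.2 35. ] 61.9
top b center SV [(6, 163), (7, 181)]
[282, 57, 118, 212, 8836] [339.2 166.1] [215.9  99.4] 74.9
[113, 59, 175, 170, 12622] [198.3 142.3] [ 88.7 177.7] 49.9
[261, 60, 32, 26, 422] [274.8  71.3] [24.3 30.7] 28.3
[79, 180, 25, 23, 425] [ 91.2 190.4] [20.6 25. ] 63.4
[289, 187, 57, 74, 1097] [314.4 225.8] [86.3 20.7] 56.7
[213, 208, 111, 88, 5302] [269.1 265.5] [81.9 90.1] 48.3
[110, 218, 27, 23, 468] [123.2 229.2] [21.7 26.2] 85.9
[359, 262, 41, 34, 752] [379.  278.5] [33. 40.] 90.0
side g center SV [(2, 146), (2, 148), (5, 106)]
[0, 0, 164, 296, 40069] [ 81.5 147.5] [295. 163.] 90.0
[166, 0, 75, 155, 5620] [199.1  78.3] [155.4  62.6] 81.3
[290, 32, 110, 92, 6703] [344.5  77.5] [ 91. 109.] 90.0
[242, 143, 158, 153, 15628] [330.6 230.3] [154.1 152.6] 11.1
[183, 156, 62, 26, 1371] [213.5 168.5] [25. 61.] 90.0
side b center SV [(6, 177), (0, 90), (31, 122)]
[151, 59, 106, 92, 6729] [203.3 104.6] [104.   84.6] 76.0
[287, 135, 109, 67, 3049] [341.1 174.7] [61.2 98.3] 73.0
[309, 203, 91, 48, 3290] [354.1 226.4] [46.4 90.2] 88.3
```

View pics/m1.png

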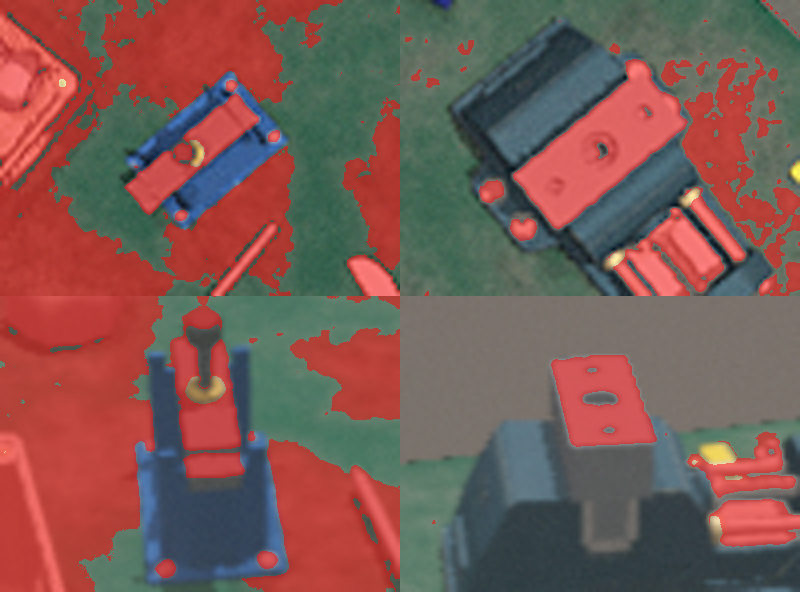

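The masks take the bridge, bridge ends and block face cleanly. One vice bolt is joined to the block face in the top view, so I'll open the mask before fitting rectangles and triangulating.

```bash
python3 - <<'E'
from h import *
C={n:dict(np.load(n+"0.npz")) for n in("top","side")}
T,Sd=C["top"],C["side"]
def up(n,x,y):
    u=cv2.resize(C[n]["frame"][y:y+74,x:x+100],None,fx=4,fy=4,interpolation=cv2.INTER_CUBIC);h=cv2.cvtColor(u,cv2.COLOR_BGR2HSV);return h
def full(p,x,y):return (np.array(p,float)+.5)/4-.5+[x,y]
def comp(m,seed):
    l=cv2.connectedComponents(m.astype(np.uint8))[1];return (l==l[seed[1],seed[0]]).astype(np.uint8)
def ctr(m):return max(cv2.findContours(m,cv2.RETR_EXTERNAL,cv2.CHAIN_APPROX_NONE)[0],key=cv2.contourArea)
# block
h=up("top",243,137);m=comp((h[...,1]<60)&(h[...,2]>120),(160,185))
cf=ctr(m);m=cv2.drawContours(m*0,[cf],-1,1,-1);m=cv2.morphologyEx(m,cv2.MORPH_OPEN,cv2.getStructuringElement(cv2.MORPH_ELLIPSE,(41,41)))
def quad(m):
    c=ctr(m);hull=cv2.convexHull(c)
    for e in np.linspace(2,40,80):
        q=cv2.approxPolyDP(hull,e,True)
        if len(q)==4:break
    # refine by line fits
    q=q.reshape(-1,2).astype(float);L=[];P=c.reshape(-1,2).astype(float)
    for i in range(4):
        a,b=q[i],q[(i+1)%4];d=(b-a)/np.linalg.norm(b-a);s=(P-a)@d/np.linalg.norm(b-a);e=abs((P-a)@[-d[1],d[0]])
        k=P[(s>.15)&(s<.85)&(e<5)];L.append(cv2.fitLine(k.astype(np.float32),cv2.DIST_HUBER,0,.01,.01).ravel())
    out=[]
    for i in range(4):
        a,b=L[i-1],L[i];t=np.linalg.solve(np.c_[a[:2],-b[:2]],b[2:]-a[2:]);out.append(a[2:]+t[0]*a[:2])
    return np.array(out)
qt=full(quad(m),243,137)
h=up("side",227,130);m=comp((h[...,1]<60)&(h[...,2]>135),(200,130));qs=full(quad(m),227,130)
z0=.125;A=onz(T,qt,z0)
# match side corners to top corners
pr=proj(Sd,A);idx=[int(np.argmin(np.hypot(*(qs-p).T))) for p in pr];print("idx",idx)
X=tri(T,qt,Sd,qs[idx]);print("block corners\n",X.round(4))
zb=X[:,2].mean();print("z",zb)
for n,c,q in(("top",T,qt),("side",Sd,qs)):
    P=onz(c,q,zb);print(n,"centre",P.mean(0).round(4),"sides",[round(float(np.linalg.norm(P[i]-P[i-1])),4) for i in range(4)])
    r=cv2.minAreaRect((P[:,:2]*1000).astype(np.float32));e=P-np.roll(P,1,0);i=np.argmax(np.hypot(*e[:,:2].T));print(" long axis yaw",np.degrees(np.arctan2(e[i,1],e[i,0])).round(2),np.degrees(np.arctan2(e[i-2,1],e[i-2,0])).round(2))
# bore dark ellipse in side
h=up("side",227,130);mm=comp(h[...,2]<135,(200,102));M=cv2.moments(mm,True);bs=full((M["m10"]/M["m00"],M["m01"]/M["m00"]),227,130)
print("bore side",bs,onz(Sd,[bs],zb).round(4),"area",M["m00"])
print("bore top eye",onz(T,[full((201,149),243,137)],zb).round(4))
# gauge
h=up("top",145,173);m=comp((h[...,1]<60)&(h[...,2]>90),(150,185));
qg=full(cv2.boxPoints(cv2.minAreaRect(ctr(m))),145,173)
for z in(.072,.076):
    P=onz(T,qg,z);e=P-np.roll(P,1,0);i=np.argmax(np.hypot(*e[:,:2].T));print("bridge",P.mean(0).round(4),np.hypot(*e[:,:2].T).round(4),np.degrees(np.arctan2(e[i,1],e[i,0])).round(2))
k=comp(h[...,2]<88,(185,152));print("knob top area",k.sum());M=cv2.moments(k,True);kt=full((M["m10"]/M["m00"],M["m01"]/M["m00"]),145,173)
h=up("side",193,225);m=comp((h[...,1]<60)&(h[...,2]>90),(215,170));b=cv2.boxPoints(cv2.minAreaRect(ctr(m)))
c=ctr(m).reshape(-1,2);print("end strip extreme",c[np.argmax(c[:,1]-c[:,0])],c[np.argmax(c[:,1]+c[:,0])])
ends=full([c[np.argmax(c[:,1]-c[:,0])],c[np.argmax(c[:,1]+c[:,0])]],193,225)
te=sorted(qg.tolist(),key=lambda p:p[0]-p[1])[:2];te=np.array(sorted(te,key=lambda p:p[1]));print(te)
print("end corners",tri(T,te,Sd,ends).round(4))
k=(h[...,2]<85)&(h[...,1]<80);k[:5]=0;k[60:]=0;k[:,:180]=0;k[:,230:]=0;ys,xs=np.nonzero(k);print("knob side bbox",xs.min(),xs.max(),ys.min(),ys.max())
br=(h[...,1]>110)&(h[...,0]>10)&(h[...,0]<32)&(h[...,2]>90);ys,xs=np.nonzero(br);print("sleeve side",xs.min(),xs.max(),ys.min(),ys.max())
ks=full((204,31),193,225);print("knob",kt,tri(T,[kt],Sd,[ks]).round(4))
ss=full(((xs.min()+xs.max())/2,(ys.min()+ys.max())/2),193,225);print("sleeve z=.078",onz(Sd,[ss],.078).round(4))
E
```

```text
idx [0, 1, 2, 3]
block corners
 [[ 0.5852 -0.021   0.1175  0.0028]
 [ 0.5101  0.0827  0.1252  0.0074]
 [ 0.5462  0.1183  0.1284  0.0114]
 [ 0.6091  0.0314  0.1282  0.0021]]
z 0.12484019981836798
top centre [0.5646 0.0541 0.1248] sides [0.0588, 0.1262, 0.0527, 0.1071]
 long axis yaw 123.63 -56.58
side centre [0.5606 0.0521 0.1248] sides [0.0461, 0.1132, 0.0478, 0.1084]
 long axis yaw 129.38 -51.63
bore side [276.58733766 155.13474026] [[0.5608 0.0523 0.1248]] area 385.0
bore top eye [[0.5639 0.0553 0.1248]]
bridge [0.4714 0.3281 0.072 ] [0.0272 0.1017 0.0272 0.1016] -50.33
bridge [0.4714 0.3276 0.076 ] [0.0272 0.1014 0.0271 0.1013] -50.33
knob top area 115983
end strip extreme [186 180] [242 178]
[[175.12901878 219.05551147]
 [181.57389832 226.56273651]]
end corners [[0.4474 0.3749 0.0708 0.0046]
 [0.4275 0.3583 0.0689 0.0023]]
knob side bbox 186 219 30 59
sleeve side 188 221 83 105
knob [194.74384069 209.40433835] [[0.4742 0.3173 0.1054 0.0015]]
sleeve z=.078 [[0.4671 0.3271 0.078 ]]
```

```bash
cat > plan.py <<'E'
import numpy as np
def plan(p,yaw,wps,cap=.98):
    """wps: (x,y,z,yaw_rad); prints calls in tool units"""
    p=np.array(p,float)
    for w in wps:
        while True:
            d=np.array(w[:3])-p;a=(w[3]-yaw+np.pi)%(2*np.pi)-np.pi
            if np.linalg.norm(d)<6e-4 and abs(a)<.004:break
            R=np.array([[np.cos(yaw),np.sin(yaw),0],[np.sin(yaw),-np.cos(yaw),0],[0,0,-1]])
            u=np.r_[R.T@d/.12,-a/np.radians(30)];f=min(1,cap/abs(u[:3]).max() if abs(u[:3]).max() else 1)
            u[:3]*=f;u[3]=np.clip(u[3],-1,1);u=u.round(3)
            p=p+R@u[:3]*.12;yaw-=u[3]*np.radians(30);print(u.tolist(),'->',p.round(4),round(np.degrees(yaw),1))
            if abs(u).max()<.003:break
E
python3 - <<'E'
from h import *;from plan import plan
C={n:dict(np.load(n+"0.npz")) for n in("top","side")}
def cloud(c,m):
    v,u=np.nonzero(m&(c["depth"]>0));p=np.c_[u,v].astype(float);o,d=ray(c,p);return o+d*c["depth"][v,u][:,None]
def box(x0,x1,y0,y1):
    m=np.zeros((384,512),bool);m[y0:y1,x0:x1]=1;return m
for n,b in(("top",(276,288,177,186)),("top",(300,308,162,170)),("side",(270,285,147,151)),("side",(274,286,160,163))):
    P=cloud(C[n],box(*b));print(n,np.median(P,0).round(4))
# bench near, bridge top
P=cloud(C["top"],box(225,245,180,200));print("bench top",np.median(P,0).round(4))
P=cloud(C["side"],box(240,252,252,258));print("bridge side",np.median(P,0).round(4))
P=cloud(C["side"],box(280,300,230,250));print("bench side",np.median(P,0).round(4))
P=cloud(C["top"],box(200,206,200,206));print("bridge top",np.median(P,0).round(4))
plan([.1576,-.5525,.2385],.2778,[(.42,-.15,.25,np.radians(129.7)),(.4693,.3275,.25,np.radians(129.7))])
E
```

```text
top [0.5458 0.0848 0.124 ]
top [0.5858 0.0264 0.1241]
side [0.5776 0.024  0.126 ]
side [0.5393 0.0755 0.1259]
bench top [ 0.532   0.2129 -0.0015]
bridge side [0.4557 0.3386 0.0758]
bench side [ 0.4551  0.1717 -0.    ]
bridge top [0.4923 0.3009 0.0739]
[0.98, -0.851, -0.031, -1.0] -> [ 0.2427 -0.422   0.2422] 45.9
[0.98, -0.19, -0.024, -1.0] -> [ 0.3081 -0.3217  0.2451] 75.9
[0.98, 0.338, -0.025, -1.0] -> [ 0.3761 -0.2175  0.2481] 105.9
[0.441, 0.506, -0.016, -0.793] -> [ 0.42 -0.15  0.25] 129.7
[0.959, 0.98, 0.0, 0.0] -> [0.4369 0.0137 0.25  ] 129.7
[0.96, 0.98, 0.0, 0.0] -> [0.4538 0.1775 0.25  ] 129.7
[0.879, 0.898, 0.0, 0.0] -> [0.4693 0.3274 0.25  ] 129.7
```

{"name": "drive_tool", "arguments": {"rows": [[[0.5, -0.43, -0.03, -0.35], [0.98, -0.85, -0.03, -0.7], [0.98, -0.85, -0.03, -1.0], [0.98, -0.85, -0.03, -1.0]]], "claw": 1.0}}

```text
time: 0.6
tool_pos: [0.2435, -0.421, 0.2429]
ee_rot: [-3.141, -0.0, 0.804]
force: [-0.1, -0.5, -0.3]
gripper_width: 0.0858
gripper_force: 0.0
```

{"name": "drive_tool", "arguments": {"rows": [[[0.5, -0.1, -0.02, -0.35], [0.98, -0.19, -0.02, -0.7], [0.98, -0.19, -0.02, -1.0], [0.98, -0.19, -0.02, -1.0]]]}}

```text
time: 1.1
tool_pos: [0.3083, -0.3229, 0.2452]
ee_rot: [-3.141, 0.001, 1.322]
force: [1.1, 0.2, 0.2]
gripper_width: 0.0855
gripper_force: 0.0
```

{"name": "drive_tool", "arguments": {"rows": [[[0.5, 0.17, -0.02, -0.35], [0.98, 0.34, -0.02, -0.7], [0.98, 0.34, -0.02, -1.0], [0.98, 0.34, -0.02, -1.0]]]}}

```text
time: 1.6
tool_pos: [0.3766, -0.2188, 0.2475]
ee_rot: [-3.141, 0.0, 1.844]
force: [0.3, -0.4, -0.7]
gripper_width: 0.0853
gripper_force: 0.0
```

{"name": "drive_tool", "arguments": {"rows": [[[0.22, 0.25, -0.02, -0.35], [0.44, 0.5, -0.02, -0.7], [0.44, 0.5, -0.02, -0.79], [0.44, 0.5, -0.02, -0.79]]]}}

```text
time: 2.1
tool_pos: [0.4195, -0.1521, 0.2499]
ee_rot: [-3.141, 0.0, 2.256]
force: [0.4, 0.2, 0.3]
gripper_width: 0.0851
gripper_force: 0.0
```

{"name": "drive_tool", "arguments": {"rows": [[[0.4, 0.4, 0, 0], [0.8, 0.8, 0, 0], [0.96, 0.98, 0, 0], [0.96, 0.98, 0, 0]]]}}

```text
time: 2.6
tool_pos: [0.437, 0.0135, 0.2501]
ee_rot: [3.141, 0.0, 2.261]
force: [0.4, -0.7, -0.3]
gripper_width: 0.0852
gripper_force: 0.0
```

{"name": "drive_tool", "arguments": {"rows": [[[0.4, 0.4, 0, 0], [0.8, 0.8, 0, 0], [0.96, 0.98, 0, 0], [0.96, 0.98, 0, 0]]]}}

```text
time: 3.1
tool_pos: [0.4548, 0.1767, 0.2497]
ee_rot: [-3.141, 0.0, 2.261]
force: [-0.8, 0.1, -0.1]
gripper_width: 0.0852
gripper_force: 0.0
```

{"name": "drive_tool", "arguments": {"rows": [[[0.4, 0.4, 0, 0], [0.8, 0.8, 0, 0], [0.88, 0.9, 0.3, 0], [0.88, 0.9, 0.67, 0], [0.88, 0.9, 0.67, 0], [0.88, 0.9, 0.67, 0]]]}}

```text
time: 3.85
tool_pos: [0.4713, 0.3256, 0.1712]
ee_rot: [3.14, 0.001, 2.259]
force: [0.2, 1.1, 1.0]
gripper_width: 0.0854
gripper_force: 0.0
```

```bash
python3 - <<'E'
from workcell import *
from h import *
s=get_state();print(s["tool_pos"],s["ee_rot"])
V=[]
for n in("side","top"):
    c=capture(n);np.savez(n+"1.npz",**c)
    p=np.array(s["tool_pos"])+[0,0,-.008];x,y=map(int,proj(c,[p])[0]);print(n,proj(c,[p]),proj(c,[s["tool_pos"]]))
    x0,y0=x-50,y-37 if n=="top" else y-45
    u=cv2.resize(c["frame"][y0:y0+74,x0:x0+100],(400,296),interpolation=cv2.INTER_CUBIC);print(x0,y0);V.append(u)
cv2.imwrite("pics/v1.png",np.hstack(V))
E
```

```text
[0.47129635 0.32556783 0.17124452] [3.13954672e+00 6.66405613e-04 2.25925755e+00]
side [[241.10660715 208.92549527]] [[240.98191232 205.124712  ]]
191 163
top [[189.10331436 210.72914546]] [[188.70741255 210.72299878]]
139 173
```

View pics/v1.png

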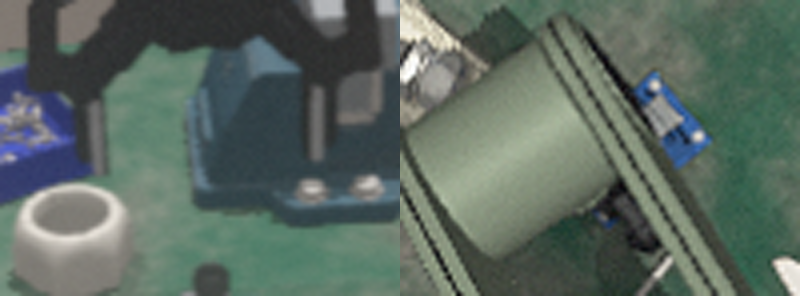

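The side view shows both fingertips, near px (215,206) and (270,203), with the knob top below at (243,232). The arm hides the gauge in the top view. The gripper is centred to about 1–2 mm, so I'll descend.

{"name": "drive_tool", "arguments": {"rows": [[[0, 0, 0.2, 0], [0, 0, 0.4, 0], [0, 0, 0.55, 0], [0, 0, 0.55, 0], [0, 0, 0.55, 0]]]}}

```text
time: 4.58
tool_pos: [0.4708, 0.3271, 0.1054]
ee_rot: [3.139, 0.0, 2.262]
force: [-0.6, -0.3, 0.0]
gripper_width: 0.0857
gripper_force: 0.0
```

```bash
python3 - <<'E'
from workcell import *
from h import *
for i in range(3):
    s=get_state();print(s["time"],np.round(s["tool_pos"],4),np.round(s["ee_rot"],4),np.round(s["dq"],3));c=capture("side")
E
```

```text
4.575 [0.4708 0.3271 0.1054] [3.1385e+00 5.0000e-04 2.2618e+00] [ 0.001 -0.002 -0.002  0.001 -0.003  0.   ]
4.625 [0.4708 0.3272 0.1054] [3.1384e+00 4.0000e-04 2.2619e+00] [ 0.003 -0.002  0.004  0.001 -0.002 -0.   ]
4.675 [0.4706 0.3271 0.1052] [3.1388e+00 4.0000e-04 2.2620e+00] [ 0.002  0.003  0.006  0.002 -0.001  0.   ]
```

{"name": "drive_tool", "arguments": {"rows": [[[0, 0, 0.12, 0], [0, 0, 0.22, 0], [0, 0, 0.29, 0], [0, 0, 0.29, 0], [0, 0, 0.29, 0]]]}}

```text
time: 5.35
tool_pos: [0.47, 0.3269, 0.0689]
ee_rot: [3.141, 0.0, 2.262]
force: [-0.0, -0.1, 0.1]
gripper_width: 0.0852
gripper_force: 0.0
```

{"name": "drive_tool", "arguments": {"rows": [[[0, 0, 0, 0], [0, 0, 0, 0], [0, 0, 0, 0], [0, 0, 0, 0], [0, 0, 0, 0], [0, 0, 0, 0], [0, 0, 0, 0], [0, 0, 0, 0]]], "claw": 0.0}}

```text
time: 6.35
tool_pos: [0.47, 0.3269, 0.0693]
ee_rot: [3.141, 0.0, 2.262]
force: [-0.5, 0.1, 5.3]
gripper_width: 0.0224
gripper_force: 61.1
```

```bash
python3 - <<'E'
from workcell import *
from h import *
s=get_state();print(np.round(s["tool_pos"],4),np.round(s["ee_rot"],4),s["gripper_width"],s["gripper_force"],np.round(s["force"],2))
c=capture("side");np.savez("side2.npz",**c)
a=np.load("side0.npz")["frame"]
x,y=193,205
cr=lambda f:cv2.resize(f[y:y+74,x:x+100],(400,296),interpolation=cv2.INTER_CUBIC)
cv2.imwrite("pics/v2.png",np.hstack([cr(a),cr(c["frame"])]))
E
```

```text
[0.47   0.3269 0.0693] [3.1409e+00 2.0000e-04 2.2623e+00] 0.022400608819163958 61.12119376659393 [-0.5   0.12  5.3 ]
```

View pics/v2.png

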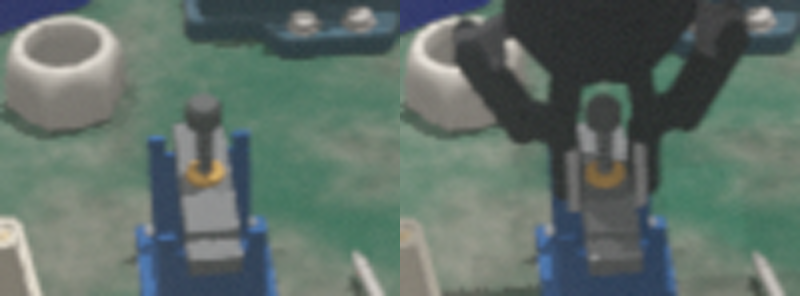

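The gauge is held centred between the fingers: the knob is at side px ≈(243.5,233), the sleeve is visible, and it is barely displaced from before. I'll lift and carry it over the block.

{"name": "drive_tool", "arguments": {"rows": [[[0, 0, -0.1, 0], [0, 0, -0.3, 0], [0, 0, -0.55, 0], [0, 0, -0.8, 0], [0, 0, -1.0, 0], [0, 0, -1.0, 0], [0, 0, -1.0, 0]]]}}

```text
time: 7.28
tool_pos: [0.4689, 0.3262, 0.1874]
ee_rot: [-3.139, -0.0, 2.262]
force: [-0.0, -1.0, -3.7]
gripper_width: 0.0224
gripper_force: 60.3
```

```bash
python3 - <<'E'
from workcell import *
from plan import *
s=get_state();print(s["tool_pos"],s["gripper_width"],s["force"])
p=s["tool_pos"];plan(p,s["ee_rot"][2],[(.470+.093,.3269-.2735,.19,s["ee_rot"][2])])
E
```

```text
[0.46889442 0.32615923 0.18742949] 0.02244959124276242 [-0.00791118 -1.01028888 -3.71090102]
[-0.98, -0.368, -0.009, -0.0] -> [0.5099 0.2074 0.1885] 129.6
[-0.98, -0.368, -0.01, -0.0] -> [0.5508 0.0887 0.1897] 129.6
[-0.291, -0.109, -0.002, -0.0] -> [0.563  0.0534 0.1899] 129.6
```

{"name": "drive_tool", "arguments": {"rows": [[[-0.2, -0.07, 0, 0], [-0.5, -0.19, 0, 0], [-0.8, -0.3, 0, 0], [-0.98, -0.37, 0, 0], [-0.98, -0.37, 0, 0]]]}}

```text
time: 7.9
tool_pos: [0.5101, 0.2062, 0.1872]
ee_rot: [-3.138, -0.001, 2.26]
force: [-1.1, 1.8, -3.7]
gripper_width: 0.0224
gripper_force: 60.2
```

{"name": "drive_tool", "arguments": {"rows": [[[-0.2, -0.07, 0, 0], [-0.5, -0.19, 0, 0], [-0.8, -0.3, 0, 0], [-0.98, -0.37, 0, 0], [-0.98, -0.37, 0, 0]]]}}

```text
time: 8.52
tool_pos: [0.5512, 0.0885, 0.1877]
ee_rot: [-3.14, -0.001, 2.261]
force: [-0.2, 0.1, -4.7]
gripper_width: 0.0227
gripper_force: 60.2
```

{"name": "drive_tool", "arguments": {"rows": [[[-0.15, -0.05, 0, 0], [-0.29, -0.11, 0, 0], [-0.29, -0.11, 0, 0], [-0.29, -0.11, 0, 0]]]}}

```text
time: 9.02
tool_pos: [0.5632, 0.0538, 0.1888]
ee_rot: [-3.142, -0.001, 2.262]
force: [-1.5, -0.1, -3.4]
gripper_width: 0.0226
gripper_force: 60.2
```

```bash
python3 - <<'E'
from workcell import *
from h import *
s=get_state();print(np.round(s["tool_pos"],4),np.round(s["ee_rot"],4))
V=[]
c=capture("side");np.savez("side3.npz",**c)
p=np.array(s["tool_pos"])-[0,0,.0093];x,y=proj(c,[p])[0];print(x,y)
x0,y0=int(x)-45,int(y)-32
print(x0,y0);u=cv2.resize(c["frame"][y0:y0+74,x0:x0+90],None,fx=8,fy=8,interpolation=cv2.INTER_CUBIC)
cv2.imwrite("pics/v3.png",u)
E
```

```text
[0.5632 0.0538 0.1888] [-3.1415e+00 -5.0000e-04  2.2619e+00]
275.6658334964803 133.63466109047334
230 101
```

View pics/v3.png

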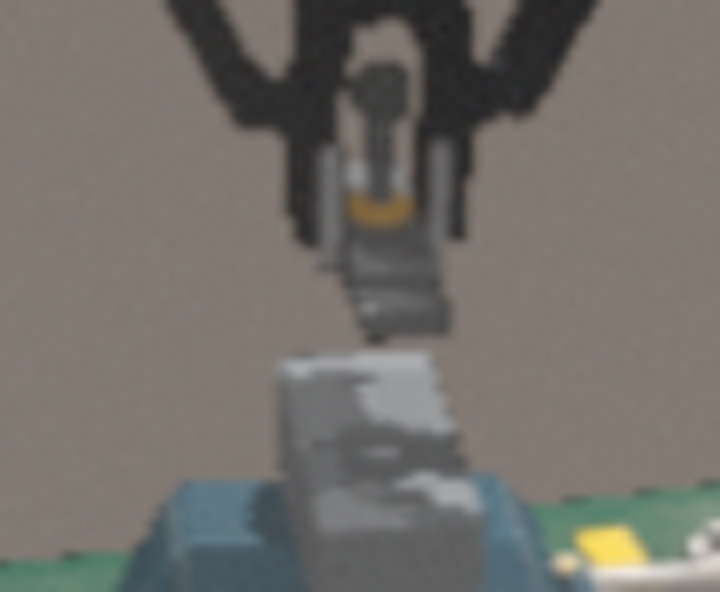

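The side view shows the gauge held level above the block. In the crop, the sleeve is at ≈(379,207), the knob at ≈(380,90), and the lower edge of the bridge's near end runs from (370,332) to (447,332). The bore is in the shaded middle at ≈(377,437).

```bash
python3 - <<'E'
from h import *
c=dict(np.load("side3.npz"));x0,y0=230,101
F=lambda p:(np.array(p,float)+.5)/8-.5+[x0,y0]
f=c["frame"][y0:y0+74,x0:x0+90];u=cv2.resize(f,None,fx=8,fy=8,interpolation=cv2.INTER_CUBIC);h=cv2.cvtColor(u,cv2.COLOR_BGR2HSV)
br=(h[...,1]>90)&(h[...,0]>8)&(h[...,0]<32);br[:150]=0;br[260:]=0;br[:,:320]=0;br[:,440:]=0;ys,xs=np.nonzero(br);print("sleeve",xs.min(),xs.max(),ys.min(),ys.max())
k=h[...,2]<90;k[:55]=0;k[130:]=0;k[:,:345]=0;k[:,412:]=0;print("knob rows",[(y,np.nonzero(k[y])[0][[0,-1]].tolist()) for y in(70,80,90,100,110) if k[y].any()])
und=.1888-.0093
sl=F(((xs.min()+xs.max())/2,(ys.min()+ys.max())/2))
B=onz(c,[[276.587,155.135]],.1255)[0];S=onz(c,[sl],und+.018)[0];print("bore",B,"sleeve",S,"bore-axis",(B-S)[:2])
ax=np.array([np.cos(2.2619),np.sin(2.2619)]);ay=np.array([np.sin(2.2619),-np.cos(2.2619)])
E=onz(c,F([[370,334],[447,334]]),und)[:,:2];print(E,"axis via end",E.mean(0)-.05*ax,"width",np.linalg.norm(E[0]-E[1]))
# own block bore from current image: face edges
d=(B-S)[:2];print("tool shift (mm) x,y:",d@ax*1e3,d@ay*1e3)
d=B[:2]-(E.mean(0)-.05*ax);print("via end:",d@ax*1e3,d@ay*1e3)
for q in(.015,.02,.025):print(q,"knob px in crop",(proj(c,[np.r_[S[:2],und+.065-q]])[0]-[x0,y0]+.5)*8-.5,"tip",(proj(c,[np.r_[S[:2],und-q]])[0]-[x0,y0]+.5)*8-.5)
E
```

```text
sleeve 347 413 196 224
knob rows [(70, [345, 405]), (80, [345, 408]), (90, [345, 408]), (100, [351, 407]), (110, [359, 408])]
bore [0.56014454 0.05342468 0.1255    ] sleeve [0.5593452  0.05463355 0.1975    ] bore-axis [ 0.00079934 -0.00120886]
[[0.53981175 0.09245878]
 [0.52206293 0.08135261]] axis via end [0.56280674 0.04837854] width 0.020937224011858713
tool shift (mm) x,y: -1.4409710269179818 -0.15459043578996773
via end: 5.585126762206582 1.1650095843824768
0.015 knob px in crop [381.59467679 103.1138583 ] tip [378.36165287 316.86776501]
0.02 knob px in crop [381.34526884 120.02895611] tip [378.11418792 332.76712284]
0.025 knob px in crop [381.09592808 136.86438711] tip [377.86695812 348.59025648]
```

```bash
python3 - <<'E'
from h import *
def model(c,S,und,yaw,off,sc,pts):
    ax=np.array([np.cos(yaw),np.sin(yaw),0]);ay=np.array([np.sin(yaw),-np.cos(yaw),0])
    P=[np.r_[S[:2],und]+a*ax+b*ay+[0,0,z] for a,b,z in pts];return ((proj(c,P)-off+.5)*sc-.5).round(0).tolist()
pts=[(0,0,.018),(.04,0,.016),(.04,0,.012),(.05,0,.012),(.05,0,0),(.05,.012,0),(.05,-.012,0),(-.05,0,.012)]
c3=dict(np.load("side3.npz"));print("held",model(c3,[.55935,.05463],.1795,2.2619,[230,101],8,pts))
c0=dict(np.load("side0.npz"));print("rest",model(c0,[.4671,.3271],.060,np.radians(129.7),[193,225],4,pts))
for c,off,sc,col,r in((c3,(230,101),8,(385,400,415),(224,350)),(c0,(193,225),4,(210,220,230),(100,200))):
    f=c["frame"][off[1]:off[1]+74,off[0]:off[0]+100];g=cv2.resize(cv2.cvtColor(f,cv2.COLOR_BGR2GRAY),None,fx=sc,fy=sc,interpolation=cv2.INTER_CUBIC)
    for k in col:print(k,[(y,int(g[y,k])) for y in range(r[0],r[1],sc*3//4)])
E
```

```text
held [[380.0, 210.0], [403.0, 276.0], [403.0, 290.0], [409.0, 305.0], [408.0, 345.0], [364.0, 348.0], [452.0, 343.0], [353.0, 160.0]]
rest [[205.0, 94.0], [213.0, 154.0], [213.0, 161.0], [216.0, 176.0], [216.0, 196.0], [189.0, 198.0], [243.0, 194.0], [195.0, 39.0]]
385 [(224, 96), (230, 83), (236, 76), (242, 77), (248, 81), (254, 86), (260, 91), (266, 100), (272, 96), (278, 85), (284, 83), (290, 95), (296, 103), (302, 105), (308, 102), (314, 91), (320, 84), (326, 80), (332, 80), (338, 82), (344, 102)]
400 [(224, 87), (230, 76), (236, 74), (242, 74), (248, 79), (254, 83), (260, 86), (266, 92), (272, 90), (278, 82), (284, 80), (290, 90), (296, 101), (302, 103), (308, 96), (314, 87), (320, 82), (326, 81), (332, 87), (338, 109), (344, 121)]
415 [(224, 73), (230, 75), (236, 77), (242, 76), (248, 74), (254, 78), (260, 85), (266, 88), (272, 86), (278, 81), (284, 80), (290, 84), (296, 94), (302, 99), (308, 95), (314, 87), (320, 81), (326, 80), (332, 87), (338, 107), (344, 120)]
210 [(100, 133), (103, 111), (106, 113), (109, 132), (112, 143), (115, 147), (118, 147), (121, 146), (124, 145), (1
[... 395 characters left out ...]
 146), (127, 147), (130, 146), (133, 145), (136, 146), (139, 147), (142, 146), (145, 144), (148, 134), (151, 107), (154, 84), (157, 95), (160, 128), (163, 149), (166, 147), (169, 146), (172, 145), (175, 140), (178, 124), (181, 93), (184, 80), (187, 78), (190, 77), (193, 74), (196, 68), (199, 65)]
230 [(100, 109), (103, 111), (106, 113), (109, 119), (112, 135), (115, 144), (118, 142), (121, 142), (124, 144), (127, 144), (130, 144), (133, 144), (136, 144), (139, 146), (142, 146), (145, 144), (148, 124), (151, 97), (154, 84), (157, 96), (160, 126), (163, 147), (166, 147), (169, 146), (172, 144), (175, 128), (178, 103), (181, 86), (184, 79), (187, 78), (190, 76), (193, 69), (196, 67), (199, 67)]
```

```bash
python3 - <<'E'
from h import *
ax=np.array([np.cos(2.2619),np.sin(2.2619)]);ay=np.array([np.sin(2.2619),-np.cos(2.2619)])
for n,off,T in(("top",(243,137),(.4714,.3278)),("side",(227,130),(.4671,.3271))):
    c=dict(np.load(n+"0.npz"));f=c["frame"][off[1]:off[1]+74,off[0]:off[0]+100]
    g=cv2.resize(cv2.cvtColor(f,cv2.COLOR_BGR2GRAY),None,fx=8,fy=8,interpolation=cv2.INTER_CUBIC)
    bh=cv2.morphologyEx(g,cv2.MORPH_BLACKHAT,cv2.getStructuringElement(cv2.MORPH_ELLIPSE,(121,121)))
    for B in([.5626,.0535,.1255],):
        for k in(-.038,0,.038):
            P=np.r_[np.array(B[:2])+k*ax,B[2]];x,y=((proj(c,[P])[0]-off+.5)*8-.5).astype(int)
            r=28 if k else 45;w=bh[y-r:y+r,x-r:x+r].astype(float);w=np.clip(w-15,0,None);yy,xx=np.mgrid[y-r:y+r,x-r:x+r]
            # extent-based centre
            m=w>8;p=[(xx*m).sum()/m.sum(),(yy*m).sum()/m.sum()];ext=[xx[m].min(),xx[m].max(),yy[m].min(),yy[m].max()]
            W=onz(c,[(np.array(p)+.5)/8-.5+off],.1255)[0];print(n,k,np.round(p),ext,(x,y),W[:2].round(4),"centre",(W[:2]-k*ax).round(4),"bore-gauge",(W[:2]-k*ax-T).round(4))
E
```

```text
top -0.038 [491. 223.] [np.int64(467), np.int64(509), np.int64(206), np.int64(244)] (np.int64(495), np.int64(227)) [0.5882 0.0255] centre [0.564  0.0548] bore-gauge [ 0.0926 -0.273 ]
top 0 [402. 297.] [np.int64(363), np.int64(439), np.int64(261), np.int64(340)] (np.int64(408), np.int64(302)) [0.5642 0.0555] centre [0.5642 0.0555] bore-gauge [ 0.0928 -0.2723]
top 0.038 [312. 372.] [np.int64(292), np.int64(331), np.int64(352), np.int64(393)] (np.int64(320), np.int64(377)) [0.5402 0.0856] centre [0.5644 0.0564] bore-gauge [ 0.093  -0.2714]
side -0.038 [384. 148.] [np.int64(370), np.int64(398), np.int64(140), np.int64(155)] (np.int64(373), np.int64(144)) [0.5833 0.0241] centre [0.5591 0.0534] bore-gauge [ 0.092  -0.2737]
side 0 [400. 204.] [np.int64(361), np.int64(436), np.int64(187), np.int64(222)] (np.int64(392), np.int64(202)) [0.5604 0.0534] centre [0.5604 0.0534] bore-gauge [ 0.0933 -0.2737]
side 0.038 [418. 268.] [np.int64(402), np.int64(434), np.int64(259), np.int64(277)] (np.int64(413), np.int64(264)) [0.536  0.0842] centre [0.5602 0.0549] bore-gauge [ 0.0931 -0.2722]
```

Both views agree on the bore-to-gauge offset, within about 1 mm of where the tool stands now. I'll lower it carefully, watching the force.

{"name": "drive_tool", "arguments": {"rows": [[[0, 0, 0.1, 0], [0, 0, 0.22, 0], [0, 0, 0.33, 0], [0, 0, 0.38, 0], [0, 0, 0.38, 0], [0, 0, 0.38, 0]]]}}

```text
time: 9.82
tool_pos: [0.5638, 0.0537, 0.1437]
ee_rot: [3.141, 0.001, 2.262]
force: [0.8, -0.0, -3.7]
gripper_width: 0.0225
gripper_force: 60.1
```

{"name": "drive_tool", "arguments": {"rows": [[[0, 0, 0.01, 0], [0, 0, 0.02, 0], [0, 0, 0.03, 0], [0, 0, 0.03, 0]]]}}

```text
time: 10.32
tool_pos: [0.5633, 0.0537, 0.1396]
ee_rot: [-3.141, -0.0, 2.262]
force: [-0.4, 0.6, -3.7]
gripper_width: 0.0223
gripper_force: 60.1
```

{"name": "drive_tool", "arguments": {"rows": [[[0, 0, 0.01, 0], [0, 0, 0.02, 0], [0, 0, 0.025, 0], [0, 0, 0.025, 0]]]}}

```text
time: 10.82
tool_pos: [0.5634, 0.0537, 0.1366]
ee_rot: [-3.141, 0.0, 2.262]
force: [-0.3, -0.1, -3.7]
gripper_width: 0.0225
gripper_force: 60.1
```

{"name": "drive_tool", "arguments": {"rows": [[[0, 0, 0.004, 0], [0, 0, 0.008, 0], [0, 0, 0.008, 0]]]}}

```text
time: 11.2
tool_pos: [0.5633, 0.0537, 0.1357]
ee_rot: [-3.141, 0.0, 2.262]
force: [0.2, -0.6, -3.4]
gripper_width: 0.0226
gripper_force: 60.1
```

{"name": "drive_tool", "arguments": {"rows": [[[0, 0, 0.004, 0], [0, 0, 0.008, 0], [0, 0, 0.008, 0]]]}}

```text
time: 11.58
tool_pos: [0.5634, 0.0537, 0.1349]
ee_rot: [3.142, 0.0, 2.262]
force: [-0.1, -0.6, -3.2]
gripper_width: 0.0226
gripper_force: 60.2
```

{"name": "drive_tool", "arguments": {"rows": [[[0, 0, 0.004, 0], [0, 0, 0.008, 0], [0, 0, 0.008, 0]]]}}

```text
time: 11.95
tool_pos: [0.5634, 0.0537, 0.1348]
ee_rot: [3.141, 0.0, 2.262]
force: [-2.5, -0.6, 6.0]
gripper_width: 0.0225
gripper_force: 61.3
```

Contact came at the expected height (6 N). I'll release, raise and close the fingers above the knob.

{"name": "drive_tool", "arguments": {"rows": [[[0, 0, -0.005, 0], [0, 0, -0.005, 0], [0, 0, -0.005, 0], [0, 0, -0.005, 0], [0, 0, -0.005, 0], [0, 0, -0.005, 0]]], "claw": 1.0}}

```text
time: 12.7
tool_pos: [0.5634, 0.0537, 0.1344]
ee_rot: [-3.142, 0.0, 2.262]
force: [-0.7, -0.2, 0.0]
gripper_width: 0.0856
gripper_force: 0.0
```

{"name": "drive_tool", "arguments": {"rows": [[[0, 0, -0.1, 0], [0, 0, -0.3, 0], [0, 0, -0.5, 0], [0, 0, -0.68, 0], [0, 0, -0.68, 0]]]}}

```text
time: 13.32
tool_pos: [0.5646, 0.0538, 0.2184]
ee_rot: [3.137, 0.003, 2.262]
force: [0.7, 0.1, -0.7]
gripper_width: 0.0854
gripper_force: 0.0
```

{"name": "drive_tool", "arguments": {"rows": [[[0, 0, 0, 0], [0, 0, 0, 0], [0, 0, 0, 0], [0, 0, 0, 0], [0, 0, 0, 0], [0, 0, 0, 0], [0, 0, 0, 0], [0, 0, 0, 0]]], "claw": 0.0}}

```text
time: 14.32
tool_pos: [0.5634, 0.0537, 0.216]
ee_rot: [3.142, 0.0, 2.262]
force: [0.3, -0.1, -0.0]
gripper_width: 0.0002
gripper_force: 0.0
```

```bash
python3 - <<'E'
from workcell import *
from h import *
s=get_state();print(np.round(s["tool_pos"],4),np.round(s["ee_rot"],4),s["gripper_width"])
c=capture("side");np.savez("side4.npz",**c)
x0,y0=230,98
u=cv2.resize(c["frame"][y0:y0+74,x0:x0+90],None,fx=8,fy=8,interpolation=cv2.INTER_CUBIC);cv2.imwrite("pics/v4.png",u)
B=[.5632,.0540]
ax=np.array([np.cos(2.262),np.sin(2.262)])
F=lambda P:((proj(c,P)-[x0,y0]+.5)*8-.5).round(0).tolist()
print("knob q=.008,.012,.016",F([[.5604,.0536,.1255+.065-q] for q in(.008,.012,.016)]),"sleeve",F([[.5604,.0536,.1435]]),"end",F([np.r_[np.array([.5604,.0536])+.05*ax,z] for z in(.1375,.1255)]))
E
```

```text
[0.5634 0.0537 0.216 ] [3.1416e+00 1.0000e-04 2.2622e+00] 0.00017861328322828356
knob q=.008,.012,.016 [[378.0, 281.0], [378.0, 294.0], [378.0, 307.0]] sleeve [[376.0, 405.0]] end [[404.0, 504.0], [403.0, 542.0]]
```

View pics/v4.png

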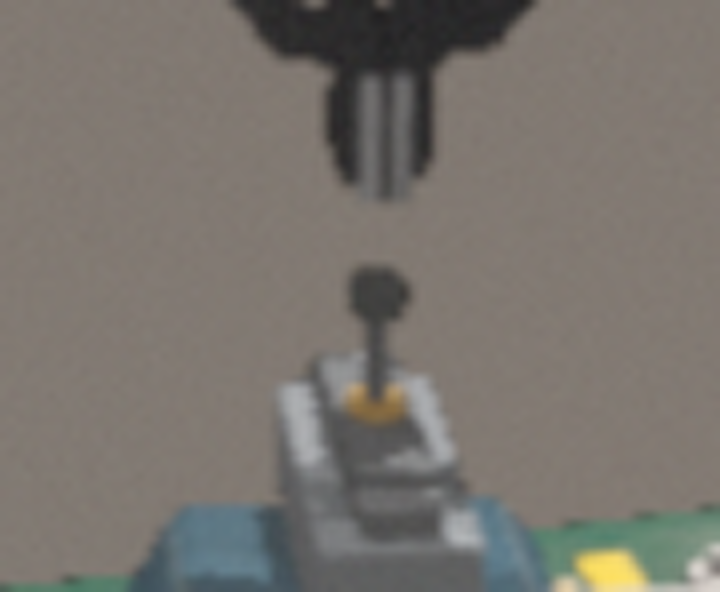

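The gauge stands flat with its sleeve at crop (376,404), against a prediction of (376,405) for the bore centre. The knob is at (379,293), so the rod stands out about 12 mm. The closed fingers are above it. Pushing down now.

{"name": "drive_tool", "arguments": {"rows": [[[0, 0, 0.06, 0], [0, 0, 0.12, 0], [0, 0, 0.16, 0], [0, 0, 0.18, 0], [0, 0, 0.2, 0], [0, 0, 0.22, 0], [0, 0, 0.22, 0]]]}}

```text
time: 15.25
tool_pos: [0.5634, 0.0537, 0.1896]
ee_rot: [3.142, 0.0, 2.262]
force: [-0.2, 0.2, -0.2]
gripper_width: -0.0
gripper_force: 0.0
```

{"name": "drive_tool", "arguments": {"rows": [[[0, 0, 0.015, 0], [0, 0, 0.03, 0], [0, 0, 0.045, 0], [0, 0, 0.06, 0], [0, 0, 0.06, 0]]]}}

```text
time: 15.88
tool_pos: [0.5632, 0.0537, 0.1821]
ee_rot: [-3.141, -0.0, 2.262]
force: [-0.6, 0.2, -0.5]
gripper_width: -0.0001
gripper_force: 0.0
```

{"name": "drive_tool", "arguments": {"rows": [[[0, 0, 0.01, 0], [0, 0, 0.02, 0], [0, 0, 0.03, 0], [0, 0, 0.035, 0]]]}}

```text
time: 16.38
tool_pos: [0.5633, 0.0537, 0.1781]
ee_rot: [-3.141, -0.0, 2.262]
force: [0.1, 0.3, 0.0]
gripper_width: 0.0002
gripper_force: 0.5
```

{"name": "drive_tool", "arguments": {"rows": [[[0, 0, 0.008, 0], [0, 0, 0.016, 0], [0, 0, 0.02, 0]]]}}

```text
time: 16.75
tool_pos: [0.5633, 0.0537, 0.1757]
ee_rot: [-3.141, -0.0, 2.262]
force: [0.4, -0.2, 1.5]
gripper_width: 0.0
gripper_force: 0.5
```

```bash
python3 - <<'E'
from workcell import *
from h import *
s=get_state();print(np.round(s["tool_pos"],4),s["force"])
c=capture("side");np.savez("side5.npz",**c)
x0,y0=230,98
u=cv2.resize(c["frame"][y0:y0+74,x0:x0+90],None,fx=8,fy=8,interpolation=cv2.INTER_CUBIC);cv2.imwrite("pics/v5.png",u)
E
```

```text
[0.5633 0.0537 0.1757] [ 0.3806188  -0.17010141  1.5241276 ]
```

View pics/v5.png

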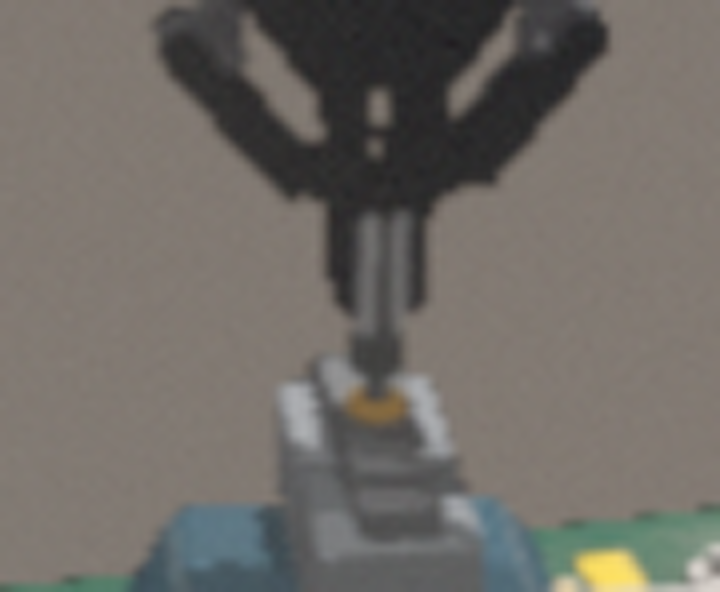

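The fingers rest on the knob at crop ≈(378,345) and the rod is going down, with the bridge still flat. I'll continue in small steps until it bottoms.

{"name": "drive_tool", "arguments": {"rows": [[[0, 0, 0.006, 0], [0, 0, 0.012, 0], [0, 0, 0.012, 0]]]}}

```text
time: 17.18
tool_pos: [0.5635, 0.0537, 0.1743]
ee_rot: [3.142, 0.0, 2.262]
force: [-0.5, -0.7, -0.6]
gripper_width: 0.0003
gripper_force: 0.1
```

{"name": "drive_tool", "arguments": {"rows": [[[0, 0, 0.006, 0], [0, 0, 0.012, 0], [0, 0, 0.012, 0]]]}}

```text
time: 17.55
tool_pos: [0.5636, 0.0537, 0.1735]
ee_rot: [3.141, 0.001, 2.262]
force: [-1.2, -1.0, 4.9]
gripper_width: 0.0003
gripper_force: 2.3
```

{"name": "drive_tool", "arguments": {"rows": [[[0, 0, 0.004, 0], [0, 0, 0.008, 0], [0, 0, 0.008, 0]]]}}

```text
time: 17.92
tool_pos: [0.5639, 0.0539, 0.1734]
ee_rot: [3.14, 0.001, 2.262]
force: [-2.1, 0.8, 9.3]
gripper_width: 0.0003
gripper_force: 4.4
```

{"name": "drive_tool", "arguments": {"rows": [[[0, 0, 0, 0], [0, 0, 0, 0], [0, 0, 0, 0], [0, 0, 0, 0]]]}}

```text
time: 18.42
tool_pos: [0.5639, 0.0539, 0.1734]
ee_rot: [3.14, 0.001, 2.262]
force: [-1.7, 0.4, 8.8]
gripper_width: 0.0001
gripper_force: 4.4
```

{"name": "drive_tool", "arguments": {"rows": [[[0, 0, -0.03, 0], [0, 0, -0.15, 0], [0, 0, -0.3, 0], [0, 0, -0.36, 0], [0, 0, -0.36, 0]]]}}

```text
time: 19.05
tool_pos: [0.5636, 0.0537, 0.2157]
ee_rot: [3.141, 0.001, 2.262]
force: [-0.6, 0.6, -0.4]
gripper_width: -0.0001
gripper_force: 0.0
```

{"name": "drive_tool", "arguments": {"rows": [[[0, 0, 0, 0], [0, 0, 0, 0], [0, 0, 0, 0], [0, 0, 0, 0], [0, 0, 0, 0], [0, 0, 0, 0], [0, 0, 0, 0]]], "claw": 1.0}}

```text
time: 19.92
tool_pos: [0.5634, 0.0537, 0.2152]
ee_rot: [-3.142, 0.0, 2.262]
force: [-0.2, -0.4, -0.1]
gripper_width: 0.0853
gripper_force: 0.0
```

```bash
python3 - <<'E'
from workcell import *
from h import *
s=get_state();print(np.round(s["tool_pos"],4),np.round(s["ee_rot"],4),s["gripper_width"])
c=capture("side");np.savez("side6.npz",**c)
x0,y0=230,98
u=cv2.resize(c["frame"][y0:y0+74,x0:x0+90],None,fx=8,fy=8,interpolation=cv2.INTER_CUBIC);cv2.imwrite("pics/v6.png",u)
h=cv2.cvtColor(u,cv2.COLOR_BGR2HSV);k=h[...,2]<85;k[:270]=0;k[385:]=0;k[:,:345]=0;k[:,415:]=0;ys,xs=np.nonzero(k);print("knob",xs.min(),xs.max(),ys.min(),ys.max())
F=lambda P:((proj(c,P)-[x0,y0]+.5)*8-.5).round(0).tolist();print(F([[.5604,.0536,.1255+.065-q] for q in(.028,.032,.036)]))
print("dz units to .1348:",(s["tool_pos"][2]-.1348)/.12)
E
```

```text
[0.5634 0.0537 0.2152] [-3.1416e+00  1.0000e-04  2.2622e+00] 0.08525651200260076
knob 351 399 329 384
[[377.0, 345.0], [377.0, 358.0], [377.0, 370.0]]
dz units to .1348: 0.6699174122937972
```

{"name": "drive_tool", "arguments": {"rows": [[[0, 0, 0.15, 0], [0, 0, 0.35, 0], [0, 0, 0.52, 0], [0, 0, 0.62, 0], [0, 0, 0.66, 0], [0, 0, 0.66, 0], [0, 0, 0.66, 0]]]}}

```text
time: 20.85
tool_pos: [0.5639, 0.0538, 0.1367]
ee_rot: [3.14, 0.001, 2.262]
force: [-0.6, -0.0, 0.1]
gripper_width: 0.0853
gripper_force: 0.0
```

{"name": "drive_tool", "arguments": {"rows": [[[0, 0, 0, 0], [0, 0, 0, 0], [0, 0, 0, 0], [0, 0, 0, 0], [0, 0, 0, 0], [0, 0, 0, 0], [0, 0, 0, 0], [0, 0, 0, 0]]], "claw": 0.0}}

```text
time: 21.85
tool_pos: [0.5636, 0.0538, 0.1363]
ee_rot: [3.141, 0.0, 2.262]
force: [0.0, -0.7, 4.8]
gripper_width: 0.0226
gripper_force: 61.1
```

{"name": "drive_tool", "arguments": {"rows": [[[0, 0, -0.05, 0], [0, 0, -0.15, 0], [0, 0, -0.3, 0], [0, 0, -0.45, 0], [0, 0, -0.5, 0], [0, 0, -0.5, 0], [0, 0, -0.5, 0]]]}}

```text
time: 22.72
tool_pos: [0.5628, 0.0536, 0.1951]
ee_rot: [-3.14, -0.001, 2.262]
force: [0.4, -0.0, -3.9]
gripper_width: 0.0227
gripper_force: 60.3
```

```bash
python3 - <<'E'
from workcell import *
from plan import *
s=get_state();print(np.round(s["tool_pos"],4),np.round(s["ee_rot"],4),s["gripper_width"],s["force"])
y=s["ee_rot"][2];plan(s["tool_pos"],y,[(.470,.3269,.195,2.262)])
E
```

```text
[0.5628 0.0536 0.1951] [-3.1400e+00 -1.0000e-03  2.2622e+00] 0.022658379640327624 [ 0.41873217 -0.03404582 -3.86417233]
[0.98, 0.373, 0.0, 0.0] -> [0.5223 0.1728 0.1951] 129.6
[0.98, 0.374, 0.001, 0.0] -> [0.4819 0.292  0.195 ] 129.6
[0.287, 0.109, -0.0, 0.0] -> [0.47   0.3269 0.195 ] 129.6
```

{"name": "drive_tool", "arguments": {"rows": [[[0.2, 0.08, 0, 0], [0.5, 0.19, 0, 0], [0.8, 0.3, 0, 0], [0.98, 0.37, 0, 0], [0.98, 0.37, 0, 0]]]}}

```text
time: 23.35
tool_pos: [0.5217, 0.1738, 0.1952]
ee_rot: [-3.14, -0.001, 2.265]
force: [-0.3, -0.4, -3.7]
gripper_width: 0.0222
gripper_force: 60.2
```

{"name": "drive_tool", "arguments": {"rows": [[[0.2, 0.08, 0, 0], [0.5, 0.19, 0, 0], [0.8, 0.3, 0, 0], [0.98, 0.37, 0, 0], [0.98, 0.37, 0, 0]]]}}

```text
time: 23.98
tool_pos: [0.4816, 0.2919, 0.1954]
ee_rot: [-3.141, 0.0, 2.264]
force: [0.5, -0.2, -4.1]
gripper_width: 0.0226
gripper_force: 60.2
```

{"name": "drive_tool", "arguments": {"rows": [[[0.15, 0.05, 0, 0], [0.29, 0.11, 0, 0], [0.29, 0.11, 0, 0], [0.29, 0.11, 0, 0]]]}}

```text
time: 24.48
tool_pos: [0.4698, 0.3266, 0.1959]
ee_rot: [-3.141, 0.001, 2.263]
force: [0.4, 0.5, -4.3]
gripper_width: 0.0224
gripper_force: 60.2
```

```bash
python3 - <<'E'
from workcell import *
from plan import *
from h import *
s=get_state();print(np.round(s["tool_pos"],4),np.round(s["ee_rot"],4),s["gripper_width"],s["force"])
y=s["ee_rot"][2];plan(s["tool_pos"],y,[(.470,.3269,.080,2.262)])
c=capture("side");np.savez("side7.npz",**c)
f=c["frame"][160:300,180:320];cv2.imwrite("pics/v7.png",cv2.resize(f,None,fx=4,fy=4,interpolation=cv2.INTER_CUBIC))
E
```

```text
[0.4698 0.3266 0.1959] [-3.1412e+00  5.0000e-04  2.2626e+00] 0.02237818743488706 [ 0.43968475  0.54710236 -4.30056617]
[0.001, 0.003, 0.965, 0.001] -> [0.47   0.3269 0.0801] 129.6
```

View pics/v7.png

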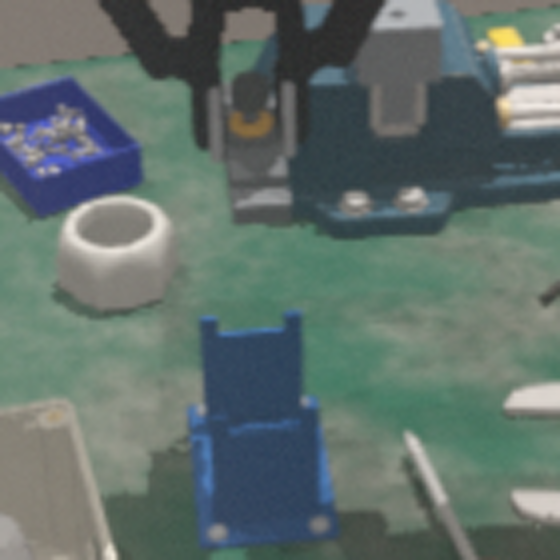

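The side view shows the empty rest, with far horns at crop ≈(208,317) and (292,313), and near horns at ≈(195,407) and (311,400). The gauge hangs level above and behind it.

```bash
python3 - <<'E'
from h import *
c=dict(np.load("side7.npz"));F=lambda p:(np.array(p,float)+.5)/4-.5+[180,160]
f=c["frame"][160:300,180:320];u=cv2.resize(f,None,fx=4,fy=4,interpolation=cv2.INTER_CUBIC);h=cv2.cvtColor(u,cv2.COLOR_BGR2HSV)
m=((h[...,0]>100)&(h[...,0]<125)&(h[...,1]>140)).astype(np.uint8);m[:,:170]=0;m[:300]=0
for y in(318,322,326,330,340,360,380,400,405,410):
    x=np.nonzero(m[y])[0];r=np.split(x,np.nonzero(np.diff(x)>2)[0]+1);print(y,[(int(a[0]),int(a[-1])) for a in r if len(a)>2])
ax=np.array([np.cos(2.2626),np.sin(2.2626)])
P=onz(c,F([[250,315],[253,403]]),.070);print(P.round(4),P.mean(0))
S=onz(c,F([[251,121]]),.1959-.0108+.018);print("sleeve",S.round(4))
def pj(x,y):
    C=np.array([x,y]);ay=np.array([ax[1],-ax[0]])
    return ((proj(c,[np.r_[C+a*ax+b*ay,z] for a in(-.036,.036) for b in(-.016,.016) for z in(.06,.07)])-[180,160]+.5)*4-.5).round(0).tolist()
print(pj(.4671,.3271))
E
```

```text
318 []
322 []
326 []
330 [(268, 281)]
340 []
360 []
380 []
400 []
405 []
410 []
[[0.4922 0.2962 0.07  ]
 [0.4544 0.3489 0.07  ]] [0.47332454 0.32258171 0.07      ]
sleeve [[0.468  0.3247 0.2031]]
[[283.0, 334.0], [283.0, 317.0], [218.0, 339.0], [217.0, 322.0], [300.0, 432.0], [300.0, 415.0], [230.0, 438.0], [229.0, 421.0]]
```

The far notch edges match the original seat, and the tool is back at the original grasp position. Lowering in.

{"name": "drive_tool", "arguments": {"rows": [[[0, 0, 0.15, 0], [0, 0, 0.35, 0], [0, 0, 0.55, 0], [0, 0, 0.72, 0], [0, 0, 0.85, 0], [0, 0, 0.92, 0], [0, 0, 0.96, 0], [0, 0, 0.96, 0], [0, 0, 0.96, 0]]]}}

```text
time: 25.65
tool_pos: [0.4702, 0.327, 0.0814]
ee_rot: [3.14, 0.0, 2.262]
force: [0.5, 0.1, -3.3]
gripper_width: 0.0225
gripper_force: 60.1
```

{"name": "drive_tool", "arguments": {"rows": [[[0, 0, 0.02, 0], [0, 0, 0.04, 0], [0, 0, 0.055, 0], [0, 0, 0.055, 0]]]}}

```text
time: 26.15
tool_pos: [0.4697, 0.3267, 0.0739]
ee_rot: [-3.141, -0.0, 2.262]
force: [-0.4, -0.0, -3.4]
gripper_width: 0.0221
gripper_force: 60.1
```

{"name": "drive_tool", "arguments": {"rows": [[[0, 0, 0.008, 0], [0, 0, 0.016, 0], [0, 0, 0.016, 0]]]}}

```text
time: 26.52
tool_pos: [0.4697, 0.3267, 0.0721]
ee_rot: [-3.141, 0.0, 2.262]
force: [-0.8, -0.1, -2.6]
gripper_width: 0.0222
gripper_force: 60.1
```

{"name": "drive_tool", "arguments": {"rows": [[[0, 0, 0.006, 0], [0, 0, 0.01, 0], [0, 0, 0.01, 0]]]}}

```text
time: 26.9
tool_pos: [0.4697, 0.3267, 0.071]
ee_rot: [-3.141, 0.0, 2.262]
force: [-0.2, 1.1, -3.8]
gripper_width: 0.0224
gripper_force: 60.1
```

{"name": "drive_tool", "arguments": {"rows": [[[0, 0, 0.004, 0], [0, 0, 0.006, 0], [0, 0, 0.006, 0]]]}}

```text
time: 27.28
tool_pos: [0.4698, 0.3268, 0.0708]
ee_rot: [3.141, 0.0, 2.262]
force: [-1.4, -1.7, 1.6]
gripper_width: 0.0226
gripper_force: 60.7
```

Contact came at the expected height (0.0708). I'll release and back away upward.

{"name": "drive_tool", "arguments": {"rows": [[[0, 0, 0, 0], [0, 0, 0, 0], [0, 0, 0, 0], [0, 0, 0, 0], [0, 0, 0, 0], [0, 0, 0, 0], [0, 0, 0, 0]]], "claw": 1.0}}

```text
time: 28.15
tool_pos: [0.4698, 0.3268, 0.0703]
ee_rot: [-3.142, 0.0, 2.262]
force: [-0.1, 0.1, 0.6]
gripper_width: 0.0853
gripper_force: 0.0
```

{"name": "drive_tool", "arguments": {"rows": [[[0, 0, -0.1, 0], [0, 0, -0.3, 0], [0, 0, -0.55, 0], [0, 0, -0.8, 0], [0, 0, -1, 0], [0, 0, -1, 0]]]}}

```text
time: 28.9
tool_pos: [0.4708, 0.3275, 0.193]
ee_rot: [3.136, 0.001, 2.262]
force: [-0.1, 0.4, 0.1]
gripper_width: 0.0854
gripper_force: 0.0
```

{"name": "drive_tool", "arguments": {"rows": [[[-0.3, -0.3, 0, 0], [-0.7, -0.7, 0, 0], [-0.98, -0.98, 0, 0], [-0.98, -0.98, 0, 0], [-0.98, -0.98, 0, 0], [-0.98, -0.98, 0, 0]]]}}

```text
time: 29.65
tool_pos: [0.4543, 0.1622, 0.19]
ee_rot: [-3.141, -0.0, 2.264]
force: [0.1, 0.2, -0.4]
gripper_width: 0.0853
gripper_force: 0.0
```

```bash
python3 - <<'E'
from workcell import *
from h import *
V=[]
for n,o in(("side",(193,215)),("top",(145,173))):
    c=capture(n);np.savez(n+"8.npz",**c);V.append(cv2.resize(c["frame"][o[1]:o[1]+74,o[0]:o[0]+100],(400,296),interpolation=cv2.INTER_CUBIC))
cv2.imwrite("pics/v8.png",np.hstack(V));print(get_state()["time"],get_state()["dq"])
c=dict(np.load("side8.npz"));F=lambda P:((proj(c,P)-[193,215]+.5)*4-.5).round(0).tolist()
print("knob q=.028,.032,.036",F([[.4671,.3271,.125-q] for q in(.028,.032,.036)]),"sleeve",F([[.4671,.3271,.078]]))
E
```

```text
29.75 [-0.00365704 -0.00092351 -0.00019295 -0.00320278  0.00206716 -0.00041423]
knob q=.028,.032,.036 [[204.0, 102.0], [204.0, 109.0], [204.0, 115.0]] sleeve [[205.0, 134.0]]
```

View pics/v8.png

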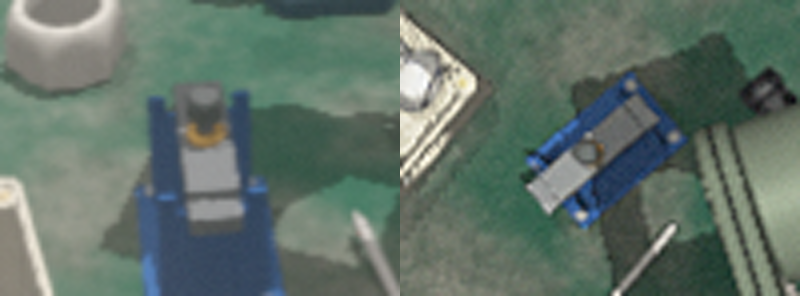

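The gauge lies level in both notches as it did at the start. The knob is at crop ≈(205,107), which gives q ≈ 32 mm, and the arm is clear. Handing in.

```bash
python3 -c "
from workcell import *
print(close_job())"
```

```text
the job is handed in; nothing more can be done
None
```

The hole measured about 32 mm deep, and I put the gauge back in its rest with the rod still standing at that depth; the job is handed in at about 30 s, verdict not shown.

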